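# Finish packing the lug-plate tray

### The arm

A 7-joint arm with a two-finger parallel gripper is mounted at the origin on the work surface. World frame = base frame: x ahead of the robot, y to its left, z up, the work surface at z = 0. Lengths are in mm, angles in rad, forces in N, time in s.
With the tool pointing down it reaches from about 350 to 900 mm from the base axis. Payload 7.2 kg.
Tool frame: the origin (TCP) lies at the very end of the fingers, on their centre line; the grasp point (between the pads) lies 19 mm behind it; z points along the fingers, y is the line along which they close (so a half turn about z gives the same grasp; the last joint's range is limited). The gripper opens to 85 mm and grips with 20 to 120 N. Pads are 22 mm wide; open, the fingers measure 114 mm over their backs; the gripper's body (76 mm by 85 mm) begins 54 mm behind the grasp point. The pads swing forward as they close: fully open they stand 13 mm farther back than shut.
Start: joints at [1.205, 0.411, -0.013, 1.596, 0.006, 1.134, -0.082], TCP at [183.374, -597.498, 192.197] pointing down, gripper open.
Joint ranges: [-2.95, 2.95], [-0.29, 1.99], [-1.47, 1.44], [0.14, 2.54], [-1.03, 4.17], [0.13, 1.85], [-2.86, 2.86]. Speed limits (rad/s): [2.39, 2.39, 3.01, 3.01, 3.14, 3.14, 3.14].

### API

Orientations are given as a 3x3 rotation matrix whose columns are the frame's x, y, z axes.
In Python, from bench import bot, imaging, readout gives the robot as it stands. Calls block until the motion is done:
- bot.movep(position, orientation): joint-space move of the TCP to a pose.
- bot.move_l(position, rotation=None, max_speed=150, force_limit=None): straight line of the TCP; rotation=None keeps the orientation; max_speed is the mean speed in mm/s. With force_limit (N) it stops when the force on the tool has changed by that much, and returns True; else False.
- bot.movej(angles): joint-space move.
- bot.gripper_to(opening, newtons=None): opening from 0.0 (shut) to 1.0 (fully open); newtons is the grip in N (None keeps the last); returns when the fingers have stopped.
- bot.dwell(seconds).
- bot.inverse_kinematics(position, orientation): joint angles nearest the present ones, or None.
- imaging.capture(name): name is "scene" or "top" or "wrist"; returns (picture, depth): 420x560x3 uint8, red, green, blue; 420x560 float32, mm along the optical axis (not along the pixel's ray), 0 where there is no reading.
- imaging.calibration(name): a dict with "fx", "fy", "cx", "cy" (pixels), "distortion" ([k1, k2, p1, p2, k3] as OpenCV has them; the pictures are not rectified), "position" and "attitude" of the camera in the world. Camera axes: x right, y down, z forward; pixel columns grow to the right and rows downward; lengths in mm; the calibration is good to about 2 mm. A picture is of the moment at which its call begins: read the wrist's pose just before it. calibration takes no time and is no camera call; for the wrist camera it gives the pose at the moment of the call.
A pose or a line that the arm cannot do raises bot.IKError and nothing moves.
- bot.sign_off(): hands the job in; it is judged then, once.
Trained networks look in the newest picture that a camera, given by its name, has taken for a name from the list of things; names that differ only in an ending like _2 or _b are one class to them, and where a whole thing is asked for, a point or a joint stands for the part that bears it (a point fixed in the world has none). Each returns a list of dicts, best first, with "conf" (0 to 1); they miss things now and then, are a little off and sometimes report something else, mostly with a low value. They report only what shows in the picture. A call takes as long as a camera call.
- imaging.silhouettes(query, camera): "pixels" (420x560 bool, what is visible of it).
- imaging.place_of(query, camera): "xyz" ([x, y, z] in mm, in the coordinates of the camera as it stood for that picture, good to about 4 mm: a listed point, or the origin of a listed thing).
Readings, each from a call of its own:
- readout.read_time(): time.
- readout.read_q(): joint angles.
- readout.read_joint_vel(): joint speeds.
- readout.read_joint_torque(): joint torques, N m.
- readout.read_tool_pos(): TCP position.
- readout.read_orientation(): TCP orientation.
- readout.read_force(): force on the tool from outside, world axes, zero at the start.
- readout.read_moment(): the same for the moment, N m.
- readout.read_grip_width(): opening from 0.0 (shut) to 1.0 (fully open).
- readout.read_finger_force(): force on a finger pad.
Only numpy, scipy, OpenCV 4.12 (cv2) and the standard library are available. Lean on these libraries where they do the work, as an engineer would, in place of code of your own. Each camera call takes 0.05 s, during which the arm holds its last target. There are 200 camera calls.

### The job

The tray already holds the notched lug plate. Turn the two loose L-shaped lug plates so that they nest with each other and with the notched plate, and lay both in the tray, so that all three end up lying flat on the tray floor, lugs up, none resting on another or on a wall. Leave the other things on the bench where they are.

Things in the scene. Friction and masses are not known exactly. Their poses are not given: they have to be found in the camera images.
- tray: Black plastic tray, fixed. Flat floor inside 160 (its x) by 213 mm (its y), 4 mm above the bench; walls rise 24 mm above the floor, flaring out 7 mm; 198 x 251 mm over the rim, 28 high. Origin: centre of the underside, on the bench. Turned up to 30 degrees either way. The notched plate lies in its +y end; the -y end and the notch are free.
- long_plate: Bare steel L plate, 6 mm thick, about 0.6 kg, loose on the bench; 144 x 96 mm, legs 48 wide. In its frame (mm) it covers x -36..12, y -60..84 (long leg) and x 12..60, y -60..-12 (foot). Upright lug on it: 10 thick (x), 40 long (y), top 51 above the underside. Origin: underside, below the lug's middle (= centre of mass); z up.
- short_plate: Bare steel L plate with equal legs, 6 mm thick, about 0.5 kg, loose on the bench; 96 x 96 mm, legs 48 wide. In its frame (mm) it covers x -40..8, y -40..56 and x 8..56, y -40..8. Upright lug on it: 10 thick (x), 40 long (y), top 51 above the underside. Origin: underside, below the lug's middle (= centre of mass); z up.
- notched_plate: Bare steel plate, 6 mm thick, 144 x 96 mm less a 48 x 48 corner notch; already flat in the tray, loose, about 5 mm from its +y and +x walls, axes along the tray's. In its frame (mm) it covers x -67..77, y 5..53 and x -19..77, y -43..5; the notch is at -x, -y. Lug as on the others, 51 high. Origin: underside, below the lug's middle; z up.
- jar: Bystander: closed glass jar, 68 mm across, 85 mm tall, beside the tray's +y end. Origin: centre of its underside.
- spool: Bystander: grey spool lying flat, 100 mm across, 45 mm tall. Origin: centre of its underside.
- tape: Bystander: tape measure, 66 x 36 x 62 mm tall, on the tray's -x side. Origin: centre of its underside.
- wrench: Bystander: steel wrench lying flat, 200 mm long along its x. Origin: underside, middle.
- clamp: Bystander: blue screw clamp lying flat, about 200 x 90 mm, 22 mm high. Origin: on the bench, at the middle of its back bar.
- angle: Bystander: dark angle-iron offcut, 170 mm along its x, 40 mm wide, 40 mm high. Origin: centre of its underside.

How it is judged (in metres and radians):
At the end, for the whole second after the job is handed in: The long, the short and the notched plate all lie inside the tray flat on its floor, lugs up: each plate's underside within 3 mm of the floor's height at its origin, tilted less than 0.04 rad, its origin within the tray's floor area, at rest (z of long_plate in the frame of tray between 0.001 and 0.007 m and angle between each of long_plate, short_plate, notched_plate's own z axis and vertical below 0.04 rad and x of long_plate in the frame of tray between -0.08 and 0.08 m and y of long_plate in the frame of tray between -0.106 and 0.106 m and linear speed of each of long_plate, short_plate, notched_plate below 0.02 m/s and angular speed of each of long_plate, short_plate, notched_plate below 0.1 rad/s and z of short_plate in the frame of tray between 0.001 and 0.007 m and x of short_plate in the frame of tray between -0.08 and 0.08 m and y of short_plate in the frame of tray between -0.106 and 0.106 m and z of notched_plate in the frame of tray between 0.001 and 0.007 m and x of notched_plate in the frame of tray between -0.08 and 0.08 m and y of notched_plate in the frame of tray between -0.106 and 0.106 m); the robot touches nothing.
It fails at once if a bystander (jar, spool, tape measure, wrench, clamp or angle offcut) is moved more than 30 mm (distance of any of jar, spool, tape, wrench, clamp, angle from where it was at the start of the episode above 0.03 m).
It also fails if it takes over 58 s, if anything falls off the work surface, if the arm or the gripper's body presses on something with over 40 N, if the wrist force passes 120 N, or if a joint passes its speed limit or range.

## Working session

There is one attempt and no reset: what is moved stays moved. The work goes in short steps, each a Python script; the robot and the scene stay as the last script left them, time stands still between calls to the robot, and variables do not carry over. Pictures are saved under pics/ and viewed, at most 10 in all, crops included, and the job is handed in when it is done.

```bash
ls; mkdir -p pics
cat > h.py <<'E'
import numpy as np, cv2
from bench import bot, imaging, readout
def cap(n):
    c=imaging.calibration(n); p,d=imaging.capture(n); return c,p,d
def cloud(c,d):
    K=np.array([[c['fx'],0,c['cx']],[0,c['fy'],c['cy']],[0,0,1.]])
    v,u=np.mgrid[:d.shape[0],:d.shape[1]]
    uv=np.stack([u.ravel(),v.ravel()],1).astype(np.float64)[:,None]
    n=cv2.undistortPoints(uv,K,np.array(c['distortion'],float))[:,0]
    P=np.c_[n,np.ones(len(n))]*d.reshape(-1,1)
    W=P@np.array(c['attitude']).T+np.array(c['position'])
    W[d.ravel()==0]=np.nan
    return W.reshape(d.shape+(3,))
E
python3 - <<'E'
from h import *
for n in ("top","scene"):
    c,p,d=cap(n); print(n,c); np.savez(n+'.npz',p=p,W=cloud(c,d))
    cv2.imwrite(f'pics/{n}0.png',p[:,:,::-1])
    for q in ("tray","long_plate","short_plate","notched_plate","jar","spool","tape","wrench","clamp","angle"):
        r=imaging.place_of(q,n)
        print(q,[(round(x['conf'],2),(np.array(c['attitude'])@x['xyz']+c['position']).round(0)) for x in r[:2]])
print(readout.read_time())
E
```

```text
pics
top {'fx': 505.9413158537184, 'fy': 505.9413158537184, 'cx': 276.13415725832687, 'cy': 209.24609025673277, 'distortion': array([-0.08513813,  0.        ,  0.        ,  0.        ,  0.        ]), 'position': array([ 310.60215151,   10.73658468, 1190.17054299]), 'attitude': array([[ 0.04213909, -0.9783526 ,  0.2026092 ],
       [-0.9991106 , -0.0415713 ,  0.007059  ],
       [ 0.00151654, -0.20272646, -0.97923423]])}
tray [(0.76, array([583., 252.,   2.]))]
long_plate [(0.59, array([ 527., -365.,    3.])), (0.52, array([ 579., -172.,   -3.]))]
short_plate [(0.87, array([ 581., -175.,   -0.])), (0.72, array([ 526., -364.,    1.]))]
notched_plate [(0.57, array([600., 300.,   5.]))]
jar [(0.71, array([682., 412.,   1.]))]
spool [(0.66, array([813.,  27.,   3.]))]
tape [(0.73, array([452., 352.,   1.]))]
wrench [(0.84, array([ 336., -208.,    0.]))]
clamp [(0.79, array([ 765., -151.,    0.]))]
angle [(0.66, array([ 704., -412.,    2.]))]
scene {'fx': 464.0871194482357, 'fy': 464.0871194482357, 'cx': 284.426523982253, 'cy': 206.11370043634543, 'distortion': array([-0.0837079,  0.       ,  0.       ,  0.       ,  0.       ]), 'position': array([1329.22927111, -407.45315268, 1048.96330705]), 'attitude': array([[ 0.48555031,  0.65531092, -0.57862639],
       [ 0.87420279, -0.36640834,  0.31861328],
       [-0.00322278, -0.66053958, -0.75078431]])}
tray [(0.84, array([581., 252.,  -1.]))]
long_plate [(0.72, array([578., 253.,  -2.])), (0.58, array([ 523., -363.,    2.]))]
short_plate [(0.84, array([ 583., -175.,   -4.]))]
notched_plate [(0.93, array([598., 299.,  -2.])), (0.41, array([808.,  28.,  -4.]))]
jar []
spool [(0.76, array([808.,  33.,   2.]))]
tape [(0.56, array([444., 354.,  -0.]))]
wrench [(0.87, array([ 334., -216.,   -2.])), (0.37, array([ 707., -407.,   -0.]))]
clamp [(0.91, array([ 764., -151.,    1.]))]
angle [(0.58, array([ 706., -408.,    1.])), (0.37, array([ 334., -214.,   -0.]))]
1.1
```

View pics/top0.png

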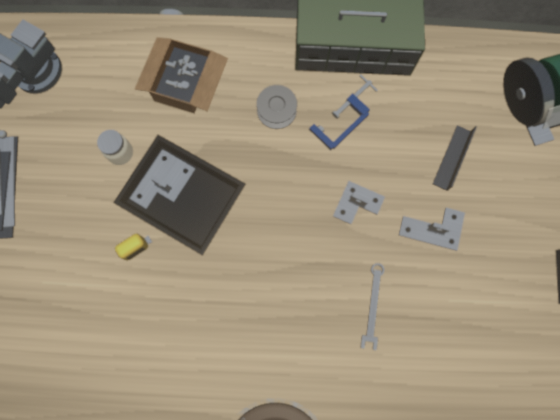

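Run:
```python
from h import *
W=np.load('top.npz')['W']; 
for nm,c,r in (("long",(526,-364),140),("short",(581,-175),100),("notch",(600,300),110)):
    m=(np.hypot(W[...,0]-c[0],W[...,1]-c[1])<r)
    lz=(m&(W[...,2]>48 if nm!="notch" else m&(W[...,2]>50)))
    z=W[m][:,2]; print(nm,np.percentile(z,[5,25,50,75,95]).round(1),lz.sum(), np.histogram(z,bins=[-5,-2,0,2,4,6,8,10,12,15,20,30,40,48,54,60])[0])
    L=W[lz]; L=L[np.hypot(*(L[:,:2]-c).T)<45]
    print(cv2.minAreaRect(L[:,:2].astype(np.float32)),L.mean(0))
```

```text
long [-2.9 -0.4  1.4  3.6  8.9] 79 [ 932 2129 2832 2045 1013  615  336   88   26   24   44   43   45   70
    9]
((521.8558349609375, -363.3206787109375), (41.771949768066406, 11.114603042602539), 74.73968505859375) [ 521.29030927 -364.05230271   51.76434899]
short [-3.1 -0.6  1.3  4.   9.4] 80 [ 538 1157 1303  889  530  334  210   57   19   10   23   22   13   70
   10]
((581.7762451171875, -172.84780883789062), (40.2153434753418, 11.672584533691406), 68.59069061279297) [ 581.88343841 -172.52843827   51.57921429]
notch [-0.4  3.7  8.1 13.7 29.8] 97 [110 278 507 790 784 648 714 593 433 210 939 176  18  48  55]
((600.6400146484375, 295.9451904296875), (41.56546401977539, 10.178362846374512), 62.51216506958008) [599.95600775 294.99581425  54.47436019]
```

The top view shows the long plate at about (433,230), the short plate at (358,200), and the tray at (180,195) with the notched plate at (162,180). Lug fits give yaws of about −15° (long), 158° (short) and −27.5° (tray). The layout I'll use is long at tray yaw, foot in the −x,−y corner, and short at tray yaw +180°. Next I'll refine these with the wrist camera.

```bash
cat >> h.py <<'E'
def down(yaw):  # tool z down, tool y along direction yaw (deg)
    a=np.radians(yaw); y=np.array([np.cos(a),np.sin(a),0]); z=np.array([0,0,-1.])
    return np.c_[np.cross(y,z),y,z]
def goto(p,yaw):
    # choose half-turn with the smaller joint-7 magnitude
    best=None
    for k in (0,180):
        q=bot.inverse_kinematics(np.array(p,float),down(yaw+k))
        if q is not None and (best is None or abs(q[6])<abs(best[0][6])): best=(q,k)
    bot.movej(best[0]); return down(yaw+best[1])
E
python3 - <<'E'
from h import *
for i,(p,yaw,n) in enumerate([((522,-364,300),-15,'long'),((582,-173,300),-21,'short'),((583,252,330),-28,'tray')]):
    goto(p,yaw); bot.dwell(.3)
    c,im,d=cap('wrist'); print(n,c['position'].round(1),c['attitude'].round(2).tolist(),readout.read_q().round(2),readout.read_time())
    np.savez('w_'+n+'.npz',p=im,W=cloud(c,d),d=d,**{k:np.array(v) for k,v in c.items()})
    s=imaging.silhouettes({'long':'long_plate','short':'short_plate','tray':'notched_plate'}[n],'wrist')
    print([(x['conf'],x['pixels'].sum()) for x in s]); 
    if s: np.save('m_'+n+'.npy',s[0]['pixels'])
ims=[np.load(f'w_{n}.npz')['p'] for n in('long','short','tray')]
a=np.vstack([np.hstack(ims[:2]),np.hstack([ims[2],np.zeros_like(ims[2])])])
cv2.imwrite('pics/w0.png',cv2.resize(a,(800,600),interpolation=cv2.INTER_AREA)[:,:,::-1])
E
```

```text
long [ 540.2 -293.2  482. ] [[0.97, -0.25, -0.08], [-0.26, -0.92, -0.28], [0.0, 0.29, -0.96]] [ 0.77  0.39 -0.34  1.39  0.13  1.38  0.17] 3.0167
[(0.7, np.int64(4243))]
short [ 607.7 -105.4  482. ] [[0.93, -0.35, -0.1], [-0.36, -0.89, -0.27], [0.0, 0.29, -0.96]] [ 0.5   0.34 -0.39  1.46  0.13  1.36 -0.27] 4.2333
[(0.95, np.int64(3158))]
tray [617.4 316.6 512.1] [[0.88, -0.45, -0.14], [-0.47, -0.84, -0.26], [0.0, 0.29, -0.96]] [-0.1   0.41 -0.57  1.33  0.22  1.46 -1.14] 6.2
[(0.71, np.int64(5141))]
```

View pics/w0.png

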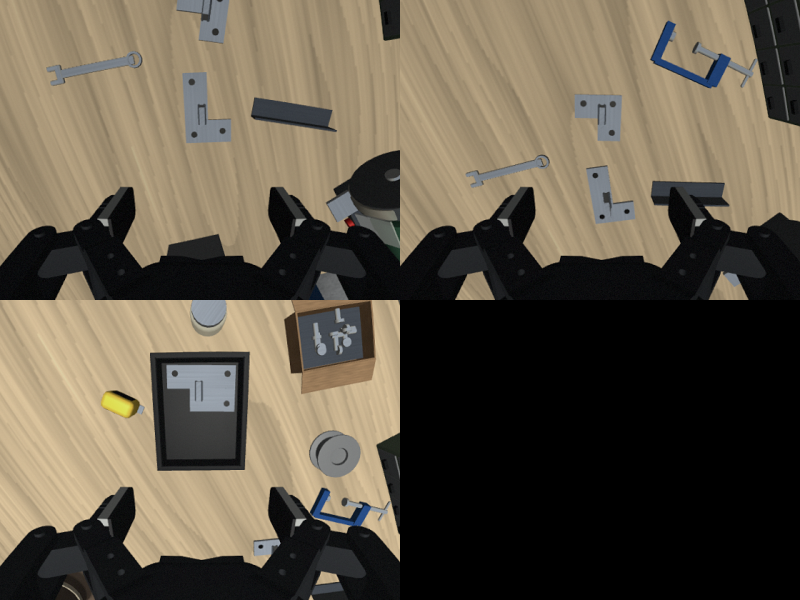

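The wrist views confirm the orientations: long plate centred at (205,110) and short plate at (598,115). The tray has the notched plate at the far end with the notch at its left, around (178,395). Now I'll fit each pose from the silhouettes.

```bash
cat >> h.py <<'E'
from scipy.optimize import minimize
RECT={'long_plate':[(-36,12,-60,84),(-36,60,-60,-12)],'short_plate':[(-40,8,-40,56),(-40,56,-40,8)],
 'notched_plate':[(-67,77,5,53),(-19,77,-43,53)],'tray':[(-99,99,-125.5,125.5)]}
def plane(c,z,shape=(420,560)):
    o=np.array(c['position']); W=cloud(dict(c),np.ones(shape)); r=W-o
    return (o+r*((z-o[2])/r[...,2])[...,None])[...,:2]
def fit(c,mask,name,z,x0):
    XY=plane(c,z); x0=np.array(x0,float)
    sel=np.hypot(*(XY-x0[:2]).transpose(2,0,1))<200
    P=XY[sel]; m=mask[sel].astype(float)
    def f(v):
        a=np.radians(v[2]); R=np.array([[np.cos(a),-np.sin(a)],[np.sin(a),np.cos(a)]])
        q=(P-v[:2])@R
        s=np.max([np.min([q[:,0]-r[0],r[1]-q[:,0],q[:,1]-r[2],r[3]-q[:,1]],0) for r in RECT[name]],0)
        return ((1/(1+np.exp(-np.clip(s/.6,-50,50)))-m)**2).sum()/m.sum()
    b=None
    for s in (8,3,1):
        r=minimize(f,x0 if b is None else b.x,method='Nelder-Mead',options=dict(initial_simplex=np.array(x0 if b is None else b.x)+np.array([[0,0,0],[s,0,0],[0,s,0],[0,0,s]]),xatol=.02,fatol=1e-5)); b=r
    return b.x.round(2),round(b.fun,3)
E
python3 - <<'E'
from h import *
s=imaging.silhouettes('tray','wrist'); np.save('m_trayrim.npy',s[0]['pixels']); print(len(s),s[0]['conf'])
G={'long':('long_plate',6,(522,-364,-15.3)),'short':('short_plate',6,(582,-173,158.6)),'tray':('notched_plate',10,(600,296,-27.5))}
for n,(q,z,x0) in G.items():
    D=dict(np.load(f'w_{n}.npz')); m=np.load(f'm_{n}.npy'); print('wrist mask',q,fit(D,m,q,z,x0), 'fx',D['fx'])
    W=D['W']; g=np.linalg.norm(W[...,:2]-np.array(x0[:2]),axis=2)
    L=W[(g<35)&(W[...,2]>z+40)]; print('  lug',len(L),cv2.minAreaRect(L[:,:2].astype(np.float32)),L.mean(0).round(1),'plate z',np.median(W[m][:,2]))
D=dict(np.load('w_tray.npz')); m=np.load('m_trayrim.npy')|np.load('m_tray.npy')
m=cv2.morphologyEx(m.astype(np.uint8),cv2.MORPH_CLOSE,np.ones((9,9)))>0
print('tray',fit(D,m,'tray',28,(583,252,-28)))
imaging.capture('top');c=imaging.calibration('top')
for q,z,x0 in list(G.values())+[('tray',28,(583,252,-28))]:
    for s in imaging.silhouettes(q,'top')[:2]:
        m=s['pixels']
        if q=='tray': m=cv2.morphologyEx(m.astype(np.uint8),cv2.MORPH_CLOSE,np.ones((35,35)))>0
        print('top',q,round(s['conf'],2),fit(c,m,q,z,x0))
E
```

```text
2 0.68
wrist mask long_plate (array([ 522.31, -362.69,  -12.98]), np.float64(0.021)) fx 323.290036078934
  lug 17046 ((524.8589477539062, -352.1753845214844), (48.938358306884766, 51.55207061767578), 32.82351303100586) [ 525.6 -350.5  421.7] plate z nan
wrist mask short_plate (array([ 582.41, -172.38,  157.68]), np.float64(0.02)) fx 323.290036078934
  lug 17215 ((585.5789184570312, -162.16055297851562), (49.85523223876953, 51.685237884521484), 26.725927352905273) [ 586.8 -160.6  421.6] plate z nan
wrist mask notched_plate (array([599.79, 296.44, -27.87]), np.float64(0.013)) fx 323.290036078934
  lug 3587 ((590.3424072265625, 289.5935974121094), (53.13446044921875, 40.131317138671875), 83.3018569946289) [583.6 274.3 441. ] plate z nan
tray (array([580.27, 252.59, -27.54]), np.float64(0.01))
top long_plate 0.81 (array([ 522.52, -363.29,  -12.31]), np.float64(0.042))
top short_plate 0.71 (array([ 581.96, -173.67,  157.2 ]), np.float64(0.032))
top tray 0.7 (array([807.89, -72.15, -73.33]), np.float64(1.0))
```

Residuals are small, and the notched plate sits where the task says it should relative to the tray, to within about 1 mm. I'll pick and place the long plate.

```bash
cat >> h.py <<'E'
TRAY=(579.8,252.5,-27.7)
def t2w(x,y):
    a=np.radians(TRAY[2]); return np.array([TRAY[0]+x*np.cos(a)-y*np.sin(a),TRAY[1]+x*np.sin(a)+y*np.cos(a)])
def pick(x,y,yaw):
    R=goto((x,y,120),yaw); bot.gripper_to(.5)
    print('pick contact',bot.move_l((x,y,17),R,150,15))
    bot.gripper_to(0,80); bot.dwell(.2)
    print('width',readout.read_grip_width(),'tcp',readout.read_tool_pos().round(1),'ff',readout.read_finger_force())
    bot.move_l((x,y,200),R,200); bot.dwell(.2)
    print('lift width',readout.read_grip_width(),'F',readout.read_force().round(1),'M',readout.read_moment().round(2),readout.read_time())
    return R
def turn(R,d):
    a=np.radians(d); return np.array([[np.cos(a),-np.sin(a),0],[np.sin(a),np.cos(a),0],[0,0,1]])@R
E
python3 - <<'E'
from h import *
R=pick(522.4,-362.9,-12.8)
x,y=t2w(-38.5,-40.5); print(x,y)
R2=turn(R,-27.7+12.8)
bot.movep(np.array([x,y,200.]),R2); bot.dwell(.3)
c,im,d=cap('wrist'); np.savez('held1.npz',p=im,**{k:np.array(v) for k,v in c.items()})
cv2.imwrite('pics/held1.png',im[:,:,::-1]); print(readout.read_q().round(2),readout.read_time(),readout.read_grip_width())
E
```

```text
pick contact False
width 0.0010911291419789253 tcp [ 522.4 -362.9   17. ] ff 0.0
lift width 0.0022661326827071735 F [ 0.1  0.5 -0.1] M [-0.03 -0.    0.04] 12.15
526.8862425566078 234.53797691734403
[ 0.05  0.42 -0.75  1.67  0.31  1.17 -1.25] 14.6417 0.0066944974679307235
```

View pics/held1.png

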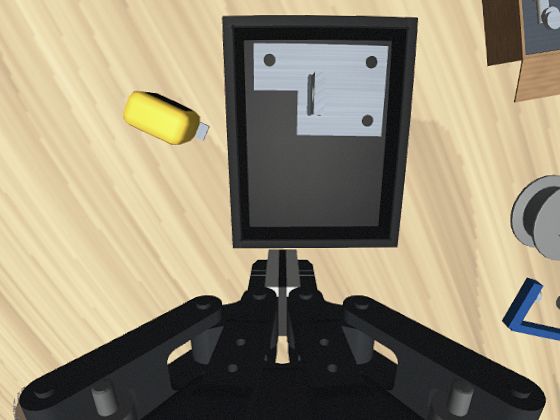

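The grasp closed on nothing (width 0, no force). I'll look at where the long plate is now.

Run:
```python
from h import *
c,im,d=cap('top'); np.savez('top1.npz',p=im,W=cloud(c,d))
W=cloud(c,d)
for q,z,x0 in [('long_plate',6,(522,-363,-13)),('short_plate',6,(582,-173,157.5))]:
    for s in imaging.silhouettes(q,'top')[:2]: print('top',q,round(s['conf'],2),fit(c,s['pixels'],q,z,x0))
c,im2,d2=cap('scene')
W2=cloud(c,d2)
for n,w in(('top',W),('scene',W2)):
    m=(np.hypot(w[...,0]-522,w[...,1]+363)<60)&(w[...,2]>30); L=w[m]; print(n,len(L),L.min(0),L.max(0))
cr=np.hstack([cv2.resize(im[190:270,370:490],(400,267),interpolation=3),])
m=(np.hypot(W2[...,0]-522,W2[...,1]+363)<100); v,u=np.where(m); print(v.min(),v.max(),u.min(),u.max())
cr2=cv2.resize(im2[v.min():v.max(),u.min():u.max()],(400,267),interpolation=3)
cv2.imwrite('pics/long1.png',np.hstack([cr,cr2])[:,:,::-1])
```

```text
top short_plate 0.91 (array([ 582.24, -173.73,  157.03]), np.float64(0.052))
top 120 [ 512.09028974 -384.44014246   30.28116736] [ 531.29469443 -342.79535147   56.1252635 ]
scene 117 [ 510.15794615 -382.99175962   30.1556813 ] [ 531.76123836 -342.14910794   55.7337157 ]
231 292 121 193
```

View pics/long1.png

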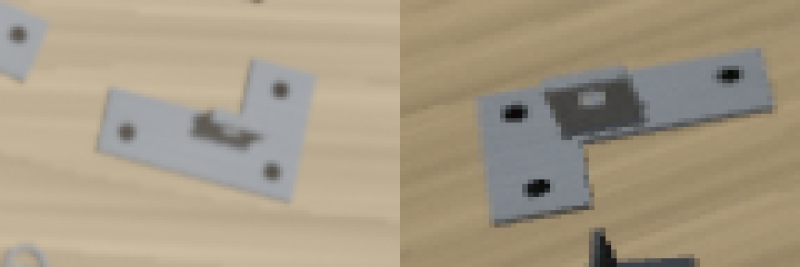

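The long plate hasn't moved and its lug is still at (522,−363). I'll retry in stages and check at the bottom before closing.

Run:
```python
from h import *
R=goto((522.4,-362.9,110),-12.8); print(R.round(2).tolist())
bot.gripper_to(.6); print('w',readout.read_grip_width(),readout.read_time())
print(bot.move_l((522.4,-362.9,17),R,150,15), readout.read_tool_pos(),readout.read_force(),readout.read_grip_width(),readout.read_time())
c,im,d=cap('wrist'); c2,im2,d2=cap('scene')
a=cv2.resize(im2[200:310,100:250],(545,400),interpolation=3)
cv2.imwrite('pics/dn.png',np.hstack([cv2.resize(im,(400,300)),cv2.resize(a,(400,300))])[:,:,::-1])
```

```text
[[0.22, 0.98, 0.0], [0.98, -0.22, 0.0], [0.0, 0.0, -1.0]]
w 0.6026681945459962 17.55
False [ 523.0906162  -363.00604842   17.71881989] [-0.37881902 -0.47933897  0.49268477] 0.6004901649120739 18.3167
```

View pics/dn.png

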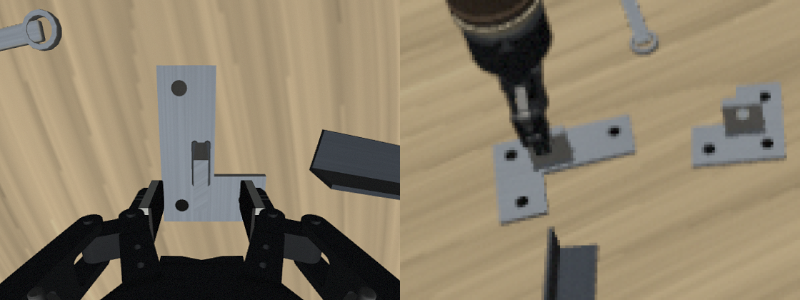

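Run:
```python
from h import *
c,im,d=cap('wrist'); W=cloud(c,d)
K=lambda c:np.array([[c['fx'],0,c['cx']],[0,c['fy'],c['cy']],[0,0,1.]])
def proj(c,P):
    A=np.array(c['attitude']); q=(np.atleast_2d(P)-c['position'])@A
    return cv2.projectPoints(q,np.zeros(3),np.zeros(3),K(c),np.array(c['distortion'],float))[0][:,0]
T=readout.read_tool_pos(); R=readout.read_orientation(); print(T,R.round(3).tolist(),c['position'])
a=np.radians(-12.8); ex=np.array([np.cos(a),np.sin(a),0]); ey=np.array([-ex[1],ex[0],0]); o=np.array([522.4,-362.9,0])
P=[T,T+R[:,2]*-19,o+ey*20+[0,0,51],o-ey*20+[0,0,51],o+ey*20+[0,0,6],o-ey*20+[0,0,6]]
print('x.714:',(proj(c,P)*.714).round(0).tolist())
for (u,v) in [(150,195),(145,190),(248,195),(253,190),(200,150),(200,170),(200,180)]: print(u,v,W[int(v/.714),int(u/.714)].round(0), d[int(v/.714),int(u/.714)])
cs,ims,ds=cap('scene'); Ws=cloud(cs,ds); print('scene',proj(cs,P).round(0).tolist())
for n,w in (('scene',Ws),('top',cloud(*[cap('top')[i] for i in (0,2)]))):
    q=(w-o)@np.c_[ex,ey,[0,0,1]]; 
    m=(abs(q[...,0])<60)&(abs(q[...,1])<70)&(q[...,2]>12)&(q[...,2]<75)
    b=q[m]
    for lo in range(10,75,10):
        s=b[(b[:,2]>=lo)&(b[:,2]<lo+10)]; 
        if len(s): print(n,lo,len(s),np.percentile(s[:,:2],[5,50,95],axis=0).round(0).tolist())
```

```text
[ 523.21236135 -363.33910311   18.30753875] [[0.222, 0.975, 0.002], [0.975, -0.222, -0.001], [-0.001, 0.002, -1.0]] [ 538.78436701 -291.02380087  200.43064508]
x.714: [[202.0, 169.0], [202.0, 178.0], [201.0, 159.0], [201.0, 210.0], [201.0, 142.0], [201.0, 183.0]]
150 195 [ 497. -346.   85.] 128.60349
145 190 [ 490. -349.   71.] 143.73239
248 195 [ 550. -358.   85.] 128.33693
253 190 [ 555. -359.   79.] 134.93857
200 150 [ 526. -343.   30.] 178.41515
200 170 [ 525. -351.   51.] 160.37105
200 180 [ 523. -358.   52.] 162.45815
scene [[156.0, 256.0], [155.0, 252.0], [161.0, 247.0], [146.0, 251.0], [164.0, 257.0], [150.0, 260.0]]
scene 10 27 [[-15.0, -17.0], [3.0, 5.0], [6.0, 23.0]]
scene 20 32 [[1.0, -18.0], [3.0, 6.0], [7.0, 21.0]]
scene 30 13 [[-1.0, -3.0], [3.0, 15.0], [6.0, 20.0]]
scene 40 18 [[-6.0, -17.0], [3.0, 13.0], [5.0, 20.0]]
scene 50 14 [[-5.0, 9.0], [0.0, 14.0], [4.0, 20.0]]
scene 60 9 [[29.0, -10.0], [31.0, -2.0], [36.0, 8.0]]
scene 70 12 [[-28.0, -8.0], [32.0, 8.0], [38.0, 11.0]]
top 10 22 [[-34.0, -11.0], [-6.0, 10.0], [-3.0, 50.0]]
top 20 26 [[-6.0, -8.0], [-5.0, 6.0], [2.0, 20.0]]
top 30 14 [[-6.0, -9.0], [-5.0, 10.0], [1.0, 20.0]]
top 40 26 [[-6.0, -6.0], [-3.0, 10.0], [5.0, 20.0]]
top 50 39 [[-5.0, -4.0], [-1.0, 8.0], [4.0, 19.0]]
top 60 12 [[-34.0, 3.0], [26.0, 6.0], [35.0, 10.0]]
top 70 9 [[-36.0, 4.0], [-27.0, 8.0], [32.0, 10.0]]
```

The depth shows finger surfaces only at z ≥ 60, with the sideways alignment right. So the real fingertips are well above the reported TCP. I'll measure that directly, here and with the gripper shut.

Run:
```python
from h import *
def tips(tag):
    T=readout.read_tool_pos(); R=readout.read_orientation()
    for n in('wrist','scene','top'):
        c,im,d=cap(n); w=(cloud(c,d)-T)@R   # tool frame
        dark=im.max(2)<90
        m=(abs(w[...,0])<14)&(abs(w[...,1])<58)&(abs(w[...,1])>(12 if tag=='open' else -1))&(w[...,2]<(-25 if tag=='open' else 40))&(w[...,2]>-120)
        s=w[m]
        if len(s): print(tag,n,len(s),'tool z pct',np.percentile(s[:,2],[50,80,90,95,99,100]).round(0),'y',np.percentile(s[:,1],[2,50,98]).round(0),'x',np.percentile(s[:,0],[2,50,98]).round(0))
tips('open')
T=readout.read_tool_pos(); bot.move_l((T[0],T[1],130.),None,200); tips('open')
bot.gripper_to(0.12); tips('shut'); bot.gripper_to(.6); print(readout.read_time())
```

```text
open wrist 21906 tool z pct [-99. -85. -68. -58. -48. -43.] y [-56.  13.  56.] x [-10.   8.  13.]
open scene 126 tool z pct [-95. -58. -53. -50. -45. -44.] y [-29.  35.  58.] x [-12.   4.  13.]
open top 187 tool z pct [-95. -70. -57. -53. -45. -43.] y [-54. -30.  56.] x [-8.  9. 13.]
open wrist 21866 tool z pct [-99. -85. -68. -58. -48. -43.] y [-56.  13.  56.] x [-10.   8.  13.]
open scene 169 tool z pct [-92. -58. -53. -49. -43. -42.] y [-30.  35.  57.] x [-13.   5.  13.]
open top 265 tool z pct [-94. -66. -56. -50. -46. -43.] y [-56. -31.  55.] x [-7.  9. 13.]
shut wrist 25457 tool z pct [-101.  -90.  -77.  -63.  -49.  -38.] y [-50.  -1.  49.] x [-9. 10. 13.]
shut scene 137 tool z pct [-91. -54. -49. -46. -40. -38.] y [-8. 18. 55.] x [-12.   6.  13.]
shut top 253 tool z pct [-92. -62. -52. -48. -42. -38.] y [-47. -16.  49.] x [-5.  9. 13.]
20.7167
```

All three cameras agree: the fingertips, nearly shut, sit 38 mm behind the reported TCP. I'll include that offset and grasp again.

```bash
sed -i 's/bot.move_l((x,y,17),R,150,15)/bot.move_l((x,y,17-38),R,150,15)/; s/R=goto((x,y,120),yaw)/R=goto((x,y,70),yaw)/; s/bot.move_l((x,y,200),R,200)/bot.move_l((x,y,110),R,200)/' h.py
python3 - <<'E'
from h import *
R=pick(522.4,-362.9,-12.8)
if readout.read_grip_width()>.05:
    x,y=t2w(-38.5,-40.5)
    bot.movep(np.array([x,y,110.]),turn(R,-27.7+12.8)); bot.dwell(.3)
    T=readout.read_tool_pos()
    c,im,d=cap('wrist'); np.savez('held1.npz',p=im,W=cloud(c,d),**{k:np.array(v) for k,v in c.items()})
    s=imaging.silhouettes('long_plate','wrist'); print([(q['conf'],fit(c,q['pixels'],'long_plate',T[2]+38-17+6,(x,y,-27.7))) for q in s[:2]])
    cv2.imwrite('pics/held2.png',im[:,:,::-1]); print(T,x,y,readout.read_time(),readout.read_grip_width())
E
```

```text
pick contact False
width 0.10261265556748354 tcp [ 522.9 -363.4  -19.8] ff 78.99922153646912
lift width 0.11011487367559143 F [ 0.5  0.5 -5.1] M [-0.01 -0.02  0.06] 23.6833
[(0.84, (array([527.76, 235.75, -27.13]), np.float64(0.446)))]
[527.10600074 234.06974291 109.96665306] 526.8862425566078 234.53797691734403 26.225 0.10327685193221625
```

View pics/held2.png

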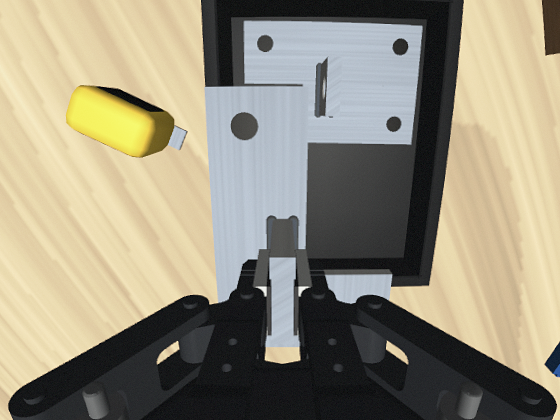

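The long plate is held, its far edge at row 87 directly over the notch column. The fit puts it within 2 mm of the plan, so I'll lower it.

```bash
cat >> h.py <<'E'
def place(x,y,R):
    print(bot.move_l((x,y,0.),R,150,25)); 
    print('touch',bot.move_l((x,y,-20.),R,30,10),readout.read_tool_pos().round(1),readout.read_force().round(1))
    bot.gripper_to(.45); T=readout.read_tool_pos(); bot.move_l((x,y,110.),R,200); print(readout.read_time())
E
python3 - <<'E'
from h import *
x,y=t2w(-38.5,-40.5); R=down(-27.7)
assert np.trace(R.T@readout.read_orientation())>2.9
place(x,y,R)
R=pick(582.3,-172.7,157.6-180)
print(R.round(2).tolist())
if readout.read_grip_width()>.05:
    x,y=t2w(34.75,-39.5)
    bot.movep(np.array([x,y,130.]),turn(R,-27.7+22.4)); bot.dwell(.3)
    T=readout.read_tool_pos()
    c,im,d=cap('wrist')
    s=imaging.silhouettes('short_plate','wrist'); print([(q['conf'],fit(c,q['pixels'],'short_plate',T[2]+38-17+6,(x,y,152.3))) for q in s[:2]])
    s=imaging.silhouettes('notched_plate','wrist'); print([(q['conf'],fit(c,q['pixels'],'notched_plate',10,(599.8,296.4,-27.8))) for q in s[:2]])
    cv2.imwrite('pics/held3.png',im[:,:,::-1]); print(T,x,y,readout.read_time(),readout.read_grip_width())
    c,im,d=cap('top')
    for s in imaging.silhouettes('long_plate','top')[:2]: print('top',s['conf'],fit(c,s['pixels'],'long_plate',10,(526.9,234.5,-27.7)))
E
```

```text
False
touch True [526.9 234.3 -15.8] [-0.5 -0.6  6.2]
28.825
pick contact False
width 0.10283408340591652 tcp [ 582.9 -172.9  -19.8] ff 79.03829129463702
lift width 0.10272061902001649 F [-1.1  0.6 -6.3] M [ 0.03 -0.05 -0.01] 32.9417
[[0.38, 0.92, 0.0], [0.92, -0.38, 0.0], [0.0, 0.0, -1.0]]
[(0.87, (array([592.96, 201.97, 152.63]), np.float64(0.241)))]
[(0.83, (array([599.85, 296.86, -28.51]), np.float64(0.012)))]
[592.5267224  200.40235452 129.92316745] 592.2061676888435 201.37369069377004 34.7917 0.10379182275367818
top 0.93 (array([526.07, 233.7 , -28.56]), np.float64(0.188))
top 0.61 (array([ 876.23,  255.83, -262.37]), np.float64(1.0))
```

View pics/held3.png

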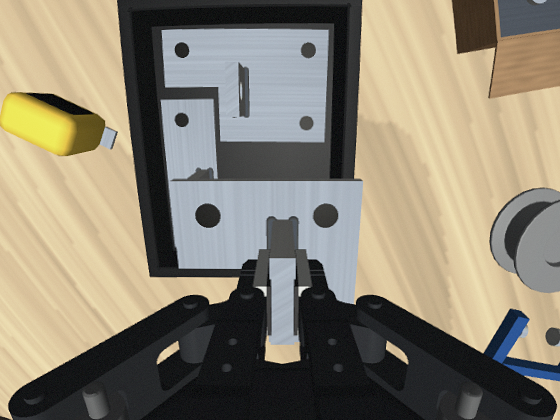

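The long plate lies on the floor in the notch column, with gaps at (218,130) to its right and (190,93) above. The short plate is held level and within about 1 mm of plan, so I'll lower it.

Run:
```python
from h import *
x,y=t2w(34.75,-40); R=down(-27.7)
assert np.trace(R.T@readout.read_orientation())>2.9
place(x,y,R)
bot.movep(np.array([x-60*0.47,y-60*.88,200.]),R); bot.dwell(.2)
c,im,d=cap('wrist'); W=cloud(c,d)
for q,x0 in (('long_plate',(526.9,234.5,-27.7)),('short_plate',(x,y,152.3)),('notched_plate',(599.8,296.4,-27.8))):
    for s in imaging.silhouettes(q,'wrist')[:1]:
        m=s['pixels']; P=W[m]; P=P[abs(P[:,2]-10)<12]; A=np.c_[P[:,:2]-P[:,:2].mean(0),np.ones(len(P))]; k=np.linalg.lstsq(A,P[:,2],rcond=None)[0]
        print(q,s['conf'],fit(c,m,q,10,x0),'plane tilt/z',k.round(3),len(P))
cv2.imwrite('pics/end.png',im[:,:,::-1]); print(readout.read_time())
```

```text
False
touch True [592.  200.7 -15.8] [-0.3 -1.2  5.6]
37.625
long_plate 0.79 (array([527.01, 234.36, -27.6 ]), np.float64(0.019)) plane tilt/z [-1.0000e-03 -1.0000e-03  1.0425e+01] 6786
notched_plate 0.79 (array([599.25, 295.68, -28.3 ]), np.float64(0.012)) plane tilt/z [3.0000e-03 1.0000e-03 1.0361e+01] 8260
38.5333
```

View pics/end.png

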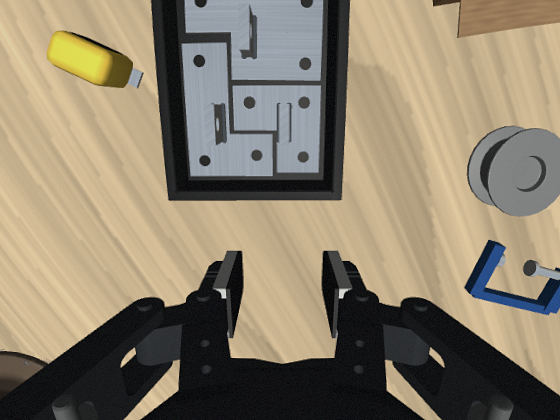

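The three plates nest with visible gaps all round: short at (275,120), long at (215,110), notched above. Long and notched measure flat with their tops at z ≈ 10. The short plate touched down at the same height as the long one.

```bash
python3 -c "
from h import *
print(bot.sign_off())"
```

```text
the job is handed in; nothing more can be done
None
```

I handed the job in at about 38.5 s, with all three plates nested in the tray, lugs up and gaps between them; the hand-in returned no verdict. The long and notched plates measured flat on the floor, while the short plate wasn't detected in the last picture, so its flatness rests on its touch-down height and that view. The first grasp closed on nothing because the fingertips sit 38 mm behind the reported TCP.

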